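# Measure a shoe last on the length gauge

### The job

Measure the shoe last that stands on the bench gauge. Push it along the plate until its heel is fully home in the heel cup and it points straight along the plate's centre line, and only then push the toe slide up until its face just touches the toe of the last. Push gently with the fingertips or the outside of the fingers only, without pinching anything or lifting or tipping the last; leave the other things on the bench alone, and take the hand clear at the end.

Things in the scene. Friction and masses are not known exactly. Their poses are not given: they have to be found in the camera images.
- gauge: Last gauge screwed to the bench: aluminium plate 450 x 120 x 10 mm, its top 10 mm above the bench, scales along both edges. Origin at bench height on the centre line; x along the plate from the heel cup towards the toe slide (plate from x = -215 to 235 mm), y across, z up. Fixed.
- heel_stop (a point): Middle of the back of the heel cup's inner face, on the centre line, 20 mm above the plate; axes as the gauge's. The fixed steel cup at the plate's -x end opens towards +x: inner radius 34 mm, wall 6 mm, reaching 65 deg either side of the back (mouth 62 mm wide, 20 mm deep), 42 mm tall. Its curve centres a heel pushed into it.
- toe_slide (a joint): Travel of the toe slide along the plate, m: 0 = fully back at the end away from the heel cup, growing towards the heel cup, 0.2 at most. It slides stiffly (about 2 N), stays where it is left, and cannot turn or lift.
- toe_face (a point): Middle of the toe slide's flat face, 16 mm above the plate; axes as the gauge's, face looking to -x. The slide is a black bar across the plate, 118 wide, 18 thick, top 44 mm above the plate. Its back is flat and free to push within 45 mm of the centre; farther out, webs reach 36 mm and runners on the plate's edges (70 mm from the centre) 43 mm behind the face.
- last: Shoe last on the gauge: solid beech foot form, about 0.45 kg, 240 mm long, lacquered, sliding easily on the polished gauge. Origin on its underside midway from heel to toe; x towards the toe, y left, z up. 79 mm wide at the ball (48 mm ahead of the origin), 59 at the heel. Top: flat cone 104 mm up, from 115 to 28 mm behind the origin, then sloping down to 45 mm up at 65 mm ahead.
- last_heel (a point): Rearmost point of the last's heel, 120 mm behind the last's origin and 20 mm above its underside; axes as the last's. The heel is round in plan, radius about 28 mm.
- last_toe (a point): Tip of the last's toe, 120 mm ahead of the last's origin, 16 mm above its underside; axes as the last's. The toe is rounded: half width 21, 30, 36 mm at 12, 25, 40 mm behind the tip; 31 mm tall at 20 mm behind it; its underside rises 9 mm near the tip.
- mate_last: The other last of the pair, 240 mm long, 104 mm tall, standing on the bench beyond the heel end of the gauge. To be left alone. Origin on its underside midway, x from heel to toe.
- shoe_brush: Shoe brush, 170 x 52 x 44 mm, lying bristles down beside the gauge, to be left alone. Origin at the centre of its underside, x along it.
- polish_tin: Round polish tin, 84 mm across, 26 mm tall, beside the gauge, to be left alone. Origin at the centre of its underside.
- hammer: Cobbler's hammer lying on the bench beyond the toe end of the gauge, 255 mm long, head 105 mm wide and 37 mm tall at its +x end, handle 21 mm thick, to be left alone. Origin at bench height, 88 mm from the head along the handle.
Not all that is in view belongs to the job. What is shaped like the last but yellow is not meant.

How it is judged (in metres and radians):
On the way:
1. the last is home in the heel cup and straight on the plate, the toe slide still standing clear of it (x of last_heel in the frame of heel_stop below 0.004 m and y of last_heel in the frame of heel_stop between -0.008 and 0.008 m and angle between the x axis of last and the x axis of gauge, either way round below 0.07 rad and x of last_toe in the frame of toe_face below -0.015 m), for 0.2 s.
At the end, for the whole second after the job is handed in: The last stands flat on the plate with its heel home in the cup (within 4 mm of the back, within 8 mm of the centre line), straight along the plate within 4 degrees, and the toe slide's face is within 3 mm of its toe; all at rest and the hand clear (x of last_heel in the frame of heel_stop below 0.004 m and y of last_heel in the frame of heel_stop between -0.008 and 0.008 m and angle between the x axis of last and the x axis of gauge, either way round below 0.07 rad and x of last_toe in the frame of toe_face above -0.003 m and angle between last's own z axis and vertical below 0.04 rad and height (world z) of last below 0.013 m and linear speed of last below 0.01 m/s); the robot touches nothing.
It fails at once if the last is lifted off the plate (height (world z) of last above 0.018 m).
It fails at once if the last is tipped (angle between last's own z axis and vertical above 0.15 rad).
It fails at once if the fingers pinch the last or the toe slide, or push one with more than 30 N (contact force between the fingers and last above 30 N or contact force between the fingers and toe_slide above 30 N).
It fails at once if the toe slide is jammed against the last with more than 30 N (contact force between toe_slide and last above 30 N).
It fails at once if another thing on the bench is disturbed (distance of any of mate_last, shoe_brush, polish_tin, hammer from where it was at the start of the episode above 0.02 m).
It also fails if it takes over 56 s, if anything falls off the work surface, if the arm or the gripper's body presses on something with over 40 N, if the wrist force passes 120 N, or if a joint passes its speed limit or range.

### The arm

A 6-joint arm with a two-finger parallel gripper is mounted at the origin on the work surface. World frame = base frame: x ahead of the robot, y to its left, z up, the work surface at z = 0. Lengths are in mm, angles in rad, forces in N, time in s.
With the tool pointing down it reaches from about 275 to 825 mm from the base axis. Payload 5.2 kg.
Tool frame: the origin (TCP) lies at the very end of the fingers, on their centre line; the grasp point (between the pads) lies 19 mm behind it; z points along the fingers, y is the line along which they close (so a half turn about z gives the same grasp; the last joint's range is limited). The gripper opens to 93 mm and grips with 3 to 60 N. Pads are 15 mm wide; open, the fingers measure 128 mm over their backs; the gripper's body (75 mm by 188 mm) begins 65 mm behind the grasp point.
Start: joints at [-1.415, 0.259, 1.535, -0, 1.348, -0.203], TCP at [193.154, -514.972, 218.653] pointing down, gripper open.
Joint ranges: [-3.14, 3.14], [-0.91, 2.08], [0.19, 2.58], [-1.22, 4.36], [0.22, 2.71], [-3.12, 3.12]. Speed limits (rad/s): [2.57, 2.57, 3.14, 3.14, 3.14, 3.14].

### API

Orientations are given as a rotation vector (axis times angle).
In Python, from rig import r gives the robot as it stands.
- The arm moves only by the tool jog_arm, never from a script. Its argument "series" is a list of rows, each an object of numbers: "gripper": the closure in counts, from 0 (fully open) to 255 (shut); "dx", "dy", "dz": the shift along the tool's x, y, z in m; "wx", "wy", "wz": the turn, a rotation vector about the tool's x, y, z in degrees. A call has 1 to 20 rows; each row is the pose to reach, as a shift and turn from the pose commanded when the call began, along the tool's axes at that moment; what a row does not reach only later rows make up. A row lasts 1/12 s, in which the tool goes at most 41.7 mm and 7.16 degrees, less where a joint would pass 70% of its speed; a pose out of reach is approached as far as the arm can. A call with a gripper value outside its range is refused whole. The fingers move at their own pace and stop on an object; "squeeze" is the grip in N (left out, the last holds). Time passes only in rows, so rows that repeat a pose let the fingers close. It gives the time, the measured TCP pose, the force, the opening and the grip force at its end, in the units of the state.
- r.read_state(): the state, without advancing time (a new reading comes with each control period).
- r.get_image(name): name is "scene" or "top" or "wrist"; returns the picture (384x512x3 uint8, red, green, blue); there is no depth.
- r.camera_model(name): a dict with "fx", "fy", "cx", "cy" (pixels), "rvec" (rotation vector, rad) and "tvec" (3), from world to camera coordinates, as OpenCV has them. Camera axes: x right, y down, z forward; pixel columns grow to the right and rows downward; lengths in mm; the calibration is good to about 2 mm. A picture is of the moment at which its call begins: read the wrist's pose just before it. camera_model takes no time and is no camera call; for the wrist camera it gives the pose at the moment of the call.
- r.job_done(): hands the job in; it is judged then, once.
The state is a dict: "clock": time; "joints": joint angles; "qvel": joint speeds; "effort": joint torques, N m; "tcp_pos": TCP position; "ee_rot": TCP orientation; "wrist_force": force on the tool from outside, world axes, zero at the start; "wrist_torque": the same for the moment, N m; "gripper_width": finger opening in mm; "finger_force": force on a finger pad.
Only numpy, scipy, OpenCV 4.12 (cv2) and the standard library are available. Lean on these libraries where they do the work, as an engineer would, in place of code of your own. Each camera call takes 0.05 s, during which the arm holds its last target. There are 200 camera calls.

## Working session

There is one attempt and no reset: what is moved stays moved. The work goes in short steps, Python scripts to look and compute and a tool call to move; the robot and the scene stay as the last step left them, time stands still between calls to the robot, and variables do not carry over. Pictures are saved under pics/ and viewed, at most 10 in all, crops included, and the job is handed in when it is done.

Besides the shell and the picture viewer there is one more tool, called after "Call:" as a command line: name --argument value ..., lists and objects as JSON in quotes. jog_arm: Moves the arm, as the interface text tells. Its arguments: {"type":"object","properties":{"series":{"type":"array","items":{"type":"object","properties":{"gripper":{"type":"number"},"dx":{"type":"number"},"dy":{"type":"number"},"dz":{"type":"number"},"wx":{"type":"number"},"wy":{"type":"number"},"wz":{"type":"number"}}}},"squeeze":{"type":"number"}},"required":["series"]}

```bash
mkdir -p pics; cat > h.py <<'E'
import numpy as np, cv2
from rig import r
def cam(n):
    m=r.camera_model(n); R=cv2.Rodrigues(np.array(m['rvec'],float))[0]; t=np.array(m['tvec'],float).ravel()
    K=np.array([[m['fx'],0,m['cx']],[0,m['fy'],m['cy']],[0,0,1.]]); return K,R,t
def ray(n,px,z,c=None):
    K,R,t=c or cam(n); o=-R.T@t; out=[]
    for p in np.atleast_2d(px):
        d=R.T@np.linalg.solve(K,[p[0],p[1],1.]); out.append((o+d*(z-o[2])/d[2])[:2])
    return np.array(out)
def proj(n,P,c=None):
    K,R,t=c or cam(n); q=(np.atleast_2d(P)@R.T+t)@K.T; return q[:,:2]/q[:,2:]
def save(n,f,crop=None,s=1):
    im=r.get_image(n); np.save('pics/'+f+'.npy',im)
    b=im[:,:,::-1]
    if crop: b=b[crop[1]:crop[3],crop[0]:crop[2]]
    cv2.imwrite('pics/'+f+'.png',cv2.resize(b,None,fx=s,fy=s,interpolation=cv2.INTER_CUBIC)); return im
E
python3 - <<'E'
from h import *
for n in('top','scene'):
    save(n,n+'0',s=1.5); K,R,t=cam(n); print(n,K[0,0],-R.T@t, R[2])
s=r.read_state();print(s['clock'],s['tcp_pos'],s['ee_rot'])
E
```

```text
top 454.17478127194465 [ 478.37990424  -30.15583491 1529.08648419] [ 0.05486449  0.00580093 -0.99847696]
scene 486.4144930618466 [1487.61793737  323.76406295  903.36468787] [-0.70528397 -0.2723142  -0.65453762]
0.1 [ 193.07160918 -514.48612203  217.9176581 ] [-3.08961206e+00 -5.60240229e-01 -8.11886228e-05]
```

View pics/top0.png

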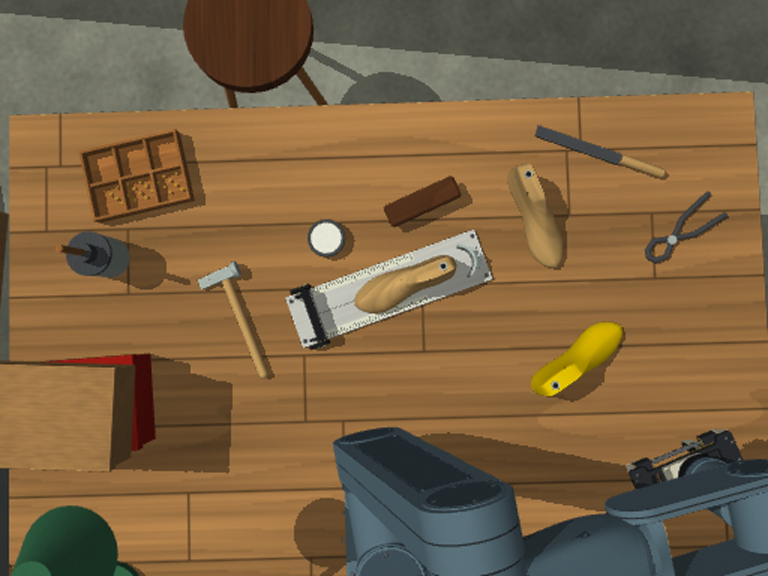

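View pics/scene0.png

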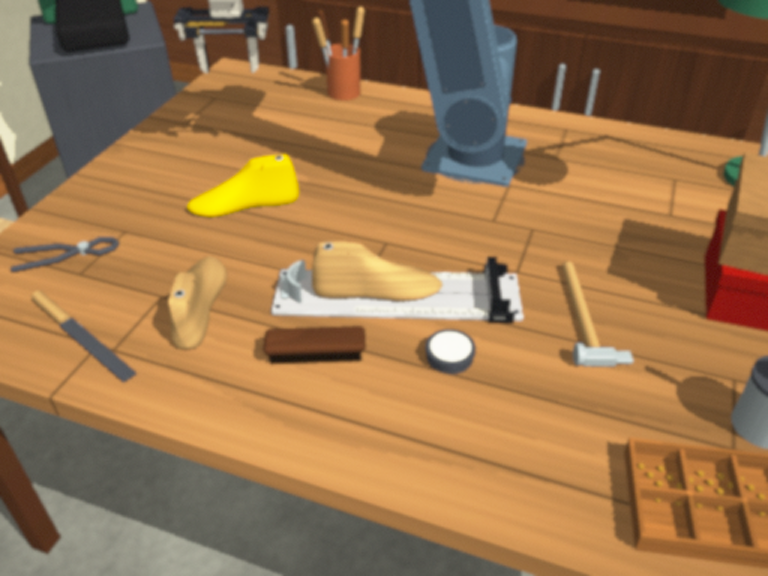

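The top view shows three last-like shapes: the beech last on the gauge (405,280), the mate last (537,215) and the yellow last (577,360). I choose the beech one on the gauge. The toe slide is at (315,315), the cup at (470,260), and the brush (422,200) and tin (327,238) lie on the far side.

```bash
python3 - <<'E'
from h import *
im=np.load('pics/top0.npy')
c=im[145:240,185:335]
cv2.imwrite('pics/crop0.png',cv2.resize(c[:,:,::-1],None,fx=5,fy=5,interpolation=cv2.INTER_CUBIC))
hsv=cv2.cvtColor(im,cv2.COLOR_RGB2HSV)
m=((hsv[...,1]<45)&(hsv[...,2]>90)).astype(np.uint8)
m2=np.zeros_like(m);m2[145:240,185:335]=m[145:240,185:335]
n,l,st,_=cv2.connectedComponentsWithStats(m2)
print([(i,st[i]) for i in range(1,n) if st[i,4]>60])
# all plate parts right of tin
pts=np.argwhere(m2)[:,::-1]; keep=~((pts[:,0]<235)&(pts[:,1]<180)); pts=pts[keep]
rc=cv2.minAreaRect(pts.astype(np.float32)); b=cv2.boxPoints(rc)
w=ray('top',b,10); print(b,w, [np.linalg.norm(w[i]-w[i-1]) for i in range(4)])
E
```

```text
[(1, array([207, 148,  21,  21, 349], dtype=int32)), (2, array([ 207,  153,  121,   73, 2708], dtype=int32)), (5, array([191, 195,  21,  37, 352], dtype=int32))]
[[188.61658 194.84573]
 [314.50934 149.26389]
 [327.68884 185.6644 ]
 [201.79608 231.24625]] [[ 528.32553824  227.40083483]
 [ 668.36296632 -199.3214442 ]
 [ 544.61694626 -238.81926034]
 [ 405.64160769  186.08153213]] [np.float64(129.45513350628502), np.float64(449.11288634906543), np.float64(129.89670881692055), np.float64(447.0512589917803)]
```

View pics/crop0.png

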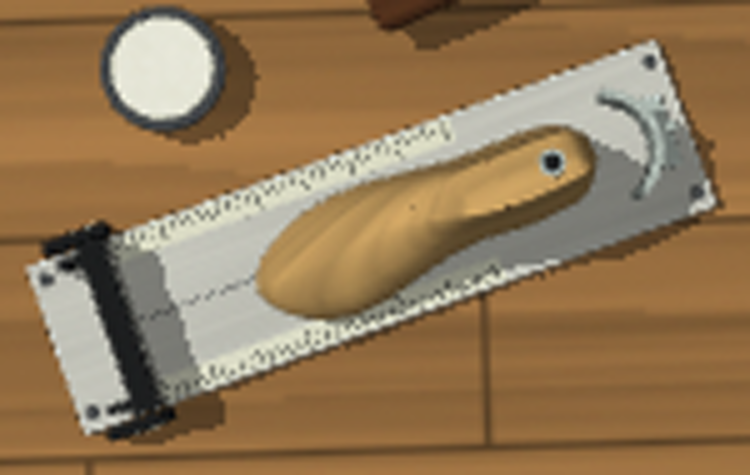

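The crop confirms the beech last with its toe towards the slide. Plate corners in the top image are (190.6,198.6), (202.6,231.4), (316,153.4) and (328.4,186), the cone hole is at (295.6,177.4) and the toe tip is near (237,201).

```bash
python3 - <<'E'
from h import *
im=np.load('pics/top0.npy')
C=ray('top',[[190.6,198.6],[202.6,231.4],[316,153.4],[328.4,186]],10)
print(C)
d=[np.linalg.norm(C[a]-C[b]) for a,b in((0,1),(2,3),(0,2),(1,3))];print(d)
ux=(C[0]+C[1]-C[2]-C[3]);ux/=np.linalg.norm(ux); uy=np.array([-ux[1],ux[0]])
O=C.mean(0)-10*ux
print('gauge O',O,'yaw',np.degrees(np.arctan2(ux[1],ux[0])))
G=lambda w:np.c_[(w-O)@ux,(w-O)@uy]
print('corners',G(C).round(1))
np.savez('g.npz',O=O,ux=ux,uy=uy)
hsv=cv2.cvtColor(im,cv2.COLOR_RGB2HSV)
m=((hsv[...,1]>80)&(hsv[...,2]>60)).astype(np.uint8)
q=np.zeros_like(m); q[165:212,232:308]=m[165:212,232:308]
n,l,st,ce=cv2.connectedComponentsWithStats(q); i=l[190,270]; print(st[i])
pts=np.argwhere(l==i)[:,::-1]
cnt=cv2.findContours((l==i).astype(np.uint8),0,1)[0][0][:,0]
g=G(ray('top',cnt,16+10)); g2=G(ray('top',cnt,114))
print('toe tip(z26)',g[g[:,0].argmax()],'top heel (z114)',g2[g2[:,0].argmin()])
print('hole',G(ray('top',[[295.6,177.4]],114)))
x=G(ray('top',cnt,30))
for a in range(-60,130,15):
    s=x[abs(x[:,0]-a)<6]; 
    if len(s): print(a,s[:,1].min().round(),s[:,1].max().round())
# slide face top edge: z=54
print('slide top', G(ray('top',[[185+80/5,145+245/5],[185+135/5,145+405/5],[185+105/5,145+240/5],[185+160/5,145+405/5]],54)))
for n,p in(('tin',[185+163/5,145+68/5]),):print(n,G(ray('top',[p],26)))
print('brush',ray('top',[[258,148],[306,119],[308,127]],44), G(ray('top',[[258,148],[306,119],[308,127]],44)))
E
```

```text
[[ 515.55537084  221.03097553]
 [ 405.05001245  183.41211157]
 [ 654.24514819 -203.80473054]
 [ 543.42008134 -241.15094667]]
[np.float64(116.73308510155482), np.float64(116.94843009630036), np.float64(446.90069533800744), np.float64(446.5423455749158)]
gauge O [532.66868866 -19.63517541] yaw 108.06547072559826
corners [[ 234.1  -58.4]
 [ 232.6   58.4]
 [-212.8  -58.5]
 [-213.9   58.5]]
[ 236  170   68   39 1269]
toe tip(z26) [92.87066509  1.3525668 ] top heel (z114) [-136.23836313   -0.90352784]
hole [[-111.95129108   -1.69265358]]
-60 -30.0 24.0
-45 -31.0 26.0
-30 -32.0 27.0
-15 -34.0 32.0
0 -35.0 37.0
15 -35.0 40.0
30 -35.0 42.0
45 -31.0 41.0
60 -28.0 39.0
75 -19.0 34.0
90 -10.0 21.0
slide top [[190.72758544 -57.70185668]
 [191.61476802  52.16318803]
 [174.33757346 -55.24558326]
 [176.36845178  57.65506322]]
tin [[ 103.09397072 -152.16794748]]
brush [[ 674.17461503  -10.09090603]
 [ 765.28658229 -171.22282166]
 [ 738.49297366 -176.84709889]] [[ -34.80772596 -137.48979049]
 [-216.25043146 -174.14261348]
 [-213.28865447 -146.92574674]]
```

```bash
cat >> h.py <<'E'
def go(x,y,z,turn=True):
    "shift (tool axes, m) and wz (deg) to gauge-frame x,y and world z"
    g=np.load('g.npz'); s=r.read_state(); T=cv2.Rodrigues(np.array(s['ee_rot'],float))[0]
    w=np.r_[g['O']+x*g['ux']+y*g['uy'],z]; d=T.T@(w-s['tcp_pos'])/1000
    Rt=np.c_[np.r_[-g['uy'][1],g['uy'][0],0],np.r_[-g['uy'],0],[0,0,-1.]]; Rt[:,0]=np.cross(Rt[:,1],Rt[:,2])
    print('world',w.round(1),'d',d.round(4),'w',np.degrees(cv2.Rodrigues(T.T@Rt)[0].ravel()).round(2))
def where():
    g=np.load('g.npz'); s=r.read_state(); p=np.array(s['tcp_pos']); v=p[:2]-g['O']
    print('t',round(s['clock'],2),'gauge',(v@g['ux']).round(1),(v@g['uy']).round(1),'z',p[2].round(1),'F',np.round(s['wrist_force'],1),'width',s['gripper_width'])
E
python3 - <<'E'
from h import *
go(135,3,200)
E
```

```text
world [488.  107.8 200. ] d [ 0.4946 -0.4791  0.0188] w [-6.000e-02 -8.000e-02 -8.751e+01]
```

Call:
jog_arm --series '[{"dx": 0.4946, "dy": -0.4791, "dz": 0.0188, "wz": -87.5, "gripper": 115}, {"dx": 0.4946, "dy": -0.4791, "dz": 0.0188, "wz": -87.5}, {"dx": 0.4946, "dy": -0.4791, "dz": 0.0188, "wz": -87.5}, {"dx": 0.4946, "dy": -0.4791, "dz": 0.0188, "wz": -87.5}, {"dx": 0.4946, "dy": -0.4791, "dz": 0.0188, "wz": -87.5}, {"dx": 0.4946, "dy": -0.4791, "dz": 0.0188, "wz": -87.5}, {"dx": 0.4946, "dy": -0.4791, "dz": 0.0188, "wz": -87.5}, {"dx": 0.4946, "dy": -0.4791, "dz": 0.0188, "wz": -87.5}, {"dx": 0.4946, "dy": -0.4791, "dz": 0.0188, "wz": -87.5}, {"dx": 0.4946, "dy": -0.4791, "dz": 0.0188, "wz": -87.5}, {"dx": 0.4946, "dy": -0.4791, "dz": 0.0188, "wz": -87.5}, {"dx": 0.4946, "dy": -0.4791, "dz": 0.0188, "wz": -87.5}, {"dx": 0.4946, "dy": -0.4791, "dz": 0.0188, "wz": -87.5}, {"dx": 0.4946, "dy": -0.4791, "dz": 0.0188, "wz": -87.5}, {"dx": 0.4946, "dy": -0.4791, "dz": 0.0188, "wz": -87.5}, {"dx": 0.4946, "dy": -0.4791, "dz": 0.0188, "wz": -87.5}, {"dx": 0.4946, "dy": -0.4791, "dz": 0.0188, "wz": -87.5}, {"dx": 0.4946, "dy": -0.4791, "dz": 0.0188, "wz": -87.5}, {"dx": 0.4946, "dy": -0.4791, "dz": 0.0188, "wz": -87.5}, {"dx": 0.4946, "dy": -0.4791, "dz": 0.0188, "wz": -87.5}]'

```text
validation failed for argument at $.se...
```

Call:
jog_arm --series '[{"dx": 0}, {"dx": 0}, {"dx": 0}]'

```text
validation failed for argument at $.se...
```

```bash
python3 - <<'E'
from h import *
where(); go(135,3,200)
save('wrist','w1',s=1.5); K,R,t=cam('wrist'); print(-R.T@t,R[2])
E
```

```text
t 0.1 gauge -365.1 476.3 z 217.9 F [-0.1  0.1 -0.3] width 92.94459374700199
world [488.  107.8 200. ] d [ 0.4946 -0.4791  0.0188] w [-6.000e-02 -8.000e-02 -8.751e+01]
[ 254.73550034 -491.17005341  384.80013905] [-0.22322944 -0.08266106 -0.97125474]
```

View pics/w1.png

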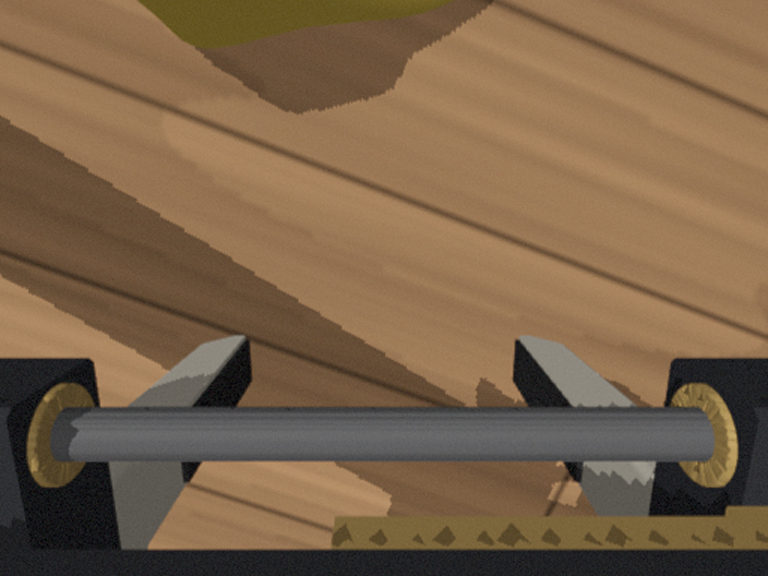

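The move call was rejected: the picture still shows the start view, with the fingers over bare bench and the yellow last at the top (300,40). I'll try with every field filled in.

Call:
jog_arm --series '[{"dx": 0.4946, "dy": -0.4791, "dz": 0.0188, "wx": 0, "wy": 0, "wz": -87.5, "gripper": 115}, {"dx": 0.4946, "dy": -0.4791, "dz": 0.0188, "wx": 0, "wy": 0, "wz": -87.5, "gripper": 115}]'

```text
clock: 0.32
tcp_pos: [228.3, -439.9, 215.4]
ee_rot: [-2.995, -0.945, -0.0]
wrist_force: [-0.2, 0.9, 0.3]
gripper_width: 84.2
finger_force: 0.0
```

```bash
python3 - <<'E'
from h import *
go(135,3,200)
E
```

```text
world [488.  107.8 200. ] d [ 0.5269 -0.2996  0.0159] w [-3.000e-02 -6.000e-02 -7.305e+01]
```

Call:
jog_arm --series '[{"dx": 0.527, "dy": -0.3, "dz": 0.016, "wx": 0, "wy": 0, "wz": -73, "gripper": 115}, {"dx": 0.527, "dy": -0.3, "dz": 0.016, "wx": 0, "wy": 0, "wz": -73, "gripper": 115}, {"dx": 0.527, "dy": -0.3, "dz": 0.016, "wx": 0, "wy": 0, "wz": -73, "gripper": 115}, {"dx": 0.527, "dy": -0.3, "dz": 0.016, "wx": 0, "wy": 0, "wz": -73, "gripper": 115}, {"dx": 0.527, "dy": -0.3, "dz": 0.016, "wx": 0, "wy": 0, "wz": -73, "gripper": 115}, {"dx": 0.527, "dy": -0.3, "dz": 0.016, "wx": 0, "wy": 0, "wz": -73, "gripper": 115}, {"dx": 0.527, "dy": -0.3, "dz": 0.016, "wx": 0, "wy": 0, "wz": -73, "gripper": 115}, {"dx": 0.527, "dy": -0.3, "dz": 0.016, "wx": 0, "wy": 0, "wz": -73, "gripper": 115}, {"dx": 0.527, "dy": -0.3, "dz": 0.016, "wx": 0, "wy": 0, "wz": -73, "gripper": 115}, {"dx": 0.527, "dy": -0.3, "dz": 0.016, "wx": 0, "wy": 0, "wz": -73, "gripper": 115}, {"dx": 0.527, "dy": -0.3, "dz": 0.016, "wx": 0, "wy": 0, "wz": -73, "gripper": 115}, {"dx": 0.527, "dy": -0.3, "dz": 0.016, "wx": 0, "wy": 0, "wz": -73, "gripper": 115}, {"dx": 0.527, "dy": -0.3, "dz": 0.016, "wx": 0, "wy": 0, "wz": -73, "gripper": 115}, {"dx": 0.527, "dy": -0.3, "dz": 0.016, "wx": 0, "wy": 0, "wz": -73, "gripper": 115}, {"dx": 0.527, "dy": -0.3, "dz": 0.016, "wx": 0, "wy": 0, "wz": -73, "gripper": 115}, {"dx": 0.527, "dy": -0.3, "dz": 0.016, "wx": 0, "wy": 0, "wz": -73, "gripper": 115}, {"dx": 0.527, "dy": -0.3, "dz": 0.016, "wx": 0, "wy": 0, "wz": -73, "gripper": 115}, {"dx": 0.527, "dy": -0.3, "dz": 0.016, "wx": 0, "wy": 0, "wz": -73, "gripper": 115}, {"dx": 0.527, "dy": -0.3, "dz": 0.016, "wx": 0, "wy": 0, "wz": -73, "gripper": 115}, {"dx": 0.527, "dy": -0.3, "dz": 0.016, "wx": 0, "wy": 0, "wz": -73, "gripper": 115}]'

```text
clock: 1.98
tcp_pos: [489.2, 106.5, 200.5]
ee_rot: [1.852, 2.538, -0.0]
wrist_force: [-0.4, -0.4, -0.2]
gripper_width: 51.0
finger_force: 0.0
```

```bash
python3 - <<'E'
from h import *
where(); go(135,3,200)
save('wrist','w2',s=1.5); K,R,t=cam('wrist'); print(-R.T@t)
E
```

```text
t 1.98 gauge 133.4 2.2 z 200.5 F [-0.4 -0.4 -0.2] width 50.95836519826599
world [488.  107.8 200. ] d [ 0.0016 -0.0008  0.0005] w [-0.01  0.01 -0.3 ]
[469.38801575 169.71402474 367.31912068]
```

View pics/w2.png

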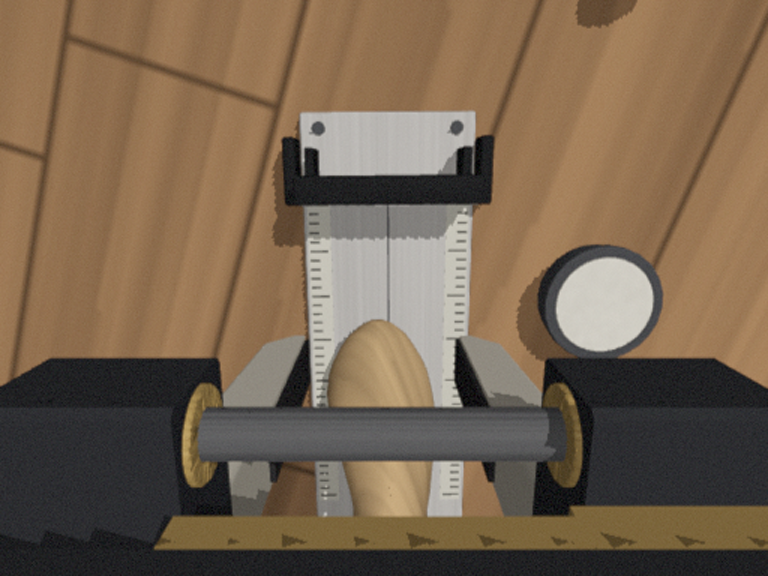

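The wrist view shows the toe tip at (377,320), the slide face's top front edge at about y=204 with ends at x=287 and 490, and the centre line at x=388. The plate's far corners are (301,112) and (475,111).

```bash
python3 - <<'E'
from h import *
g=np.load('g.npz');G=lambda w:np.c_[(w-g['O'])@g['ux'],(w-g['O'])@g['uy']].round(1)
f=lambda p,z:G(ray('wrist',np.array(p)/1.5,z))
print('toe',f([[377,320],[352,340],[402,340]],26),'corners',f([[301,112],[475,111]],10),'line',f([[388,215],[388,300]],10),'slide front bottom/top',f([[388,204]],54),f([[388,204]],10))
E
```

```text
toe [[ 94.5   5.1]
 [ 79.6  23.3]
 [ 79.3 -12.8]] corners [[236.8  55.6]
 [236.8 -62.1]] line [[167.4  -3.1]
 [105.   -2.9]] slide front bottom/top [[178.1  -2.6]] [[175.1  -3.1]]
```

Call:
jog_arm --series '[{"dx": -0.015, "dy": 0.004, "dz": 0.04, "wx": 0, "wy": 0, "wz": -0.3, "gripper": 115}, {"dx": -0.015, "dy": 0.004, "dz": 0.08, "wx": 0, "wy": 0, "wz": -0.3, "gripper": 115}, {"dx": -0.015, "dy": 0.004, "dz": 0.12, "wx": 0, "wy": 0, "wz": -0.3, "gripper": 115}, {"dx": -0.015, "dy": 0.004, "dz": 0.15, "wx": 0, "wy": 0, "wz": -0.3, "gripper": 115}, {"dx": -0.015, "dy": 0.004, "dz": 0.17, "wx": 0, "wy": 0, "wz": -0.3, "gripper": 115}, {"dx": -0.015, "dy": 0.004, "dz": 0.18, "wx": 0, "wy": 0, "wz": -0.3, "gripper": 115}, {"dx": -0.02, "dy": 0.004, "dz": 0.18, "wx": 0, "wy": 0, "wz": -0.3, "gripper": 115}, {"dx": -0.025, "dy": 0.004, "dz": 0.18, "wx": 0, "wy": 0, "wz": -0.3, "gripper": 115}, {"dx": -0.03, "dy": 0.004, "dz": 0.18, "wx": 0, "wy": 0, "wz": -0.3, "gripper": 115}, {"dx": -0.034, "dy": 0.004, "dz": 0.18, "wx": 0, "wy": 0, "wz": -0.3, "gripper": 115}, {"dx": -0.038, "dy": 0.004, "dz": 0.18, "wx": 0, "wy": 0, "wz": -0.3, "gripper": 115}, {"dx": -0.041, "dy": 0.004, "dz": 0.18, "wx": 0, "wy": 0, "wz": -0.3, "gripper": 115}]'

```text
clock: 3.03
tcp_pos: [506.8, 69.5, 21.4]
ee_rot: [1.842, 2.543, 0.002]
wrist_force: [-0.5, 1.6, 0.3]
gripper_width: 51.0
finger_force: 0.9
```

```bash
python3 - <<'E'
from h import *
where()
E
```

```text
t 3.03 gauge 92.7 -3.1 z 21.4 F [-0.5  1.6  0.3] width 51.04184393728563
```

Call:
jog_arm --series '[{"dx": -0.0025, "dy": -0.0003, "dz": 0, "wx": 0, "wy": 0, "wz": 0, "gripper": 115}, {"dx": -0.005, "dy": -0.0005, "dz": 0, "wx": 0, "wy": 0, "wz": 0, "gripper": 115}, {"dx": -0.0075, "dy": -0.0005, "dz": 0, "wx": 0, "wy": 0, "wz": 0, "gripper": 115}, {"dx": -0.01, "dy": -0.0005, "dz": 0, "wx": 0, "wy": 0, "wz": 0, "gripper": 115}, {"dx": -0.0125, "dy": -0.0005, "dz": 0, "wx": 0, "wy": 0, "wz": 0, "gripper": 115}, {"dx": -0.015, "dy": -0.0005, "dz": 0, "wx": 0, "wy": 0, "wz": 0, "gripper": 115}, {"dx": -0.0175, "dy": -0.0005, "dz": 0, "wx": 0, "wy": 0, "wz": 0, "gripper": 115}, {"dx": -0.02, "dy": -0.0005, "dz": 0, "wx": 0, "wy": 0, "wz": 0, "gripper": 115}]'

```text
clock: 3.7
tcp_pos: [511.7, 50.6, 20.3]
ee_rot: [-1.842, -2.544, 0.0]
wrist_force: [-0.6, 1.3, 0.7]
gripper_width: 51.0
finger_force: 0.8
```

```bash
python3 - <<'E'
from h import *
where(); save('scene','s1',(160,140,370,240),3.5)
E
```

```text
t 3.7 gauge 73.3 -1.9 z 20.3 F [-0.6  1.3  0.7] width 50.96471442615643
```

View pics/s1.png

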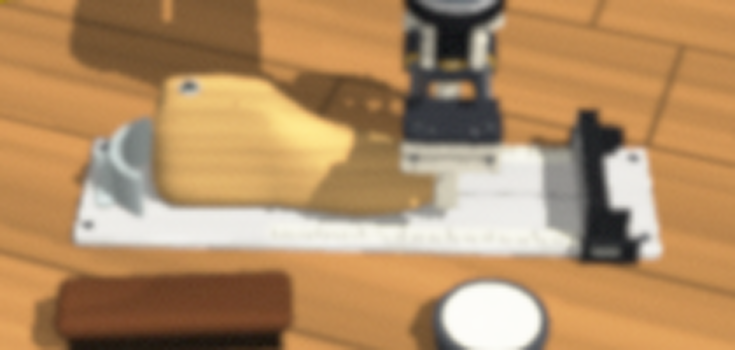

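The last is upright, its heel (155,170) is nearing the cup (125,165), and the fingers sit at the toe (430,180). The push continues.

Call:
jog_arm --series '[{"dx": -0.0025, "dy": 0, "dz": 0, "wx": 0, "wy": 0, "wz": 0, "gripper": 115}, {"dx": -0.005, "dy": 0, "dz": 0, "wx": 0, "wy": 0, "wz": 0, "gripper": 115}, {"dx": -0.0075, "dy": 0, "dz": 0, "wx": 0, "wy": 0, "wz": 0, "gripper": 115}, {"dx": -0.01, "dy": 0, "dz": 0, "wx": 0, "wy": 0, "wz": 0, "gripper": 115}, {"dx": -0.012, "dy": 0, "dz": 0, "wx": 0, "wy": 0, "wz": 0, "gripper": 115}, {"dx": -0.014, "dy": 0, "dz": 0, "wx": 0, "wy": 0, "wz": 0, "gripper": 115}, {"dx": -0.016, "dy": 0, "dz": 0, "wx": 0, "wy": 0, "wz": 0, "gripper": 115}, {"dx": -0.018, "dy": 0, "dz": 0, "wx": 0, "wy": 0, "wz": 0, "gripper": 115}]'

```text
clock: 4.42
tcp_pos: [517.5, 33.6, 20.4]
ee_rot: [1.842, 2.544, 0.0]
wrist_force: [0.4, 2.6, -0.8]
gripper_width: 51.3
finger_force: 0.8
```

```bash
python3 - <<'E'
from h import *
where()
E
```

```text
t 4.42 gauge 55.3 -2.1 z 20.4 F [ 0.4  2.6 -0.8] width 51.31030201758708
```

Call:
jog_arm --series '[{"dx": -0.001, "dy": 0, "dz": 0, "wx": 0, "wy": 0, "wz": 0, "gripper": 115}, {"dx": -0.002, "dy": 0, "dz": 0, "wx": 0, "wy": 0, "wz": 0, "gripper": 115}, {"dx": -0.003, "dy": 0, "dz": 0, "wx": 0, "wy": 0, "wz": 0, "gripper": 115}, {"dx": -0.004, "dy": 0, "dz": 0, "wx": 0, "wy": 0, "wz": 0, "gripper": 115}]'

```text
clock: 4.75
tcp_pos: [518.6, 29.9, 20.4]
ee_rot: [1.842, 2.545, 0.0]
wrist_force: [-0.4, 1.3, -0.6]
gripper_width: 50.9
finger_force: 0.9
```

```bash
python3 - <<'E'
from h import *
where(); save('top','t1',(210,140,340,230),6)
E
```

```text
t 4.75 gauge 51.5 -2.0 z 20.4 F [-0.4  1.3 -0.6] width 50.91686630961964
```

View pics/t1.png

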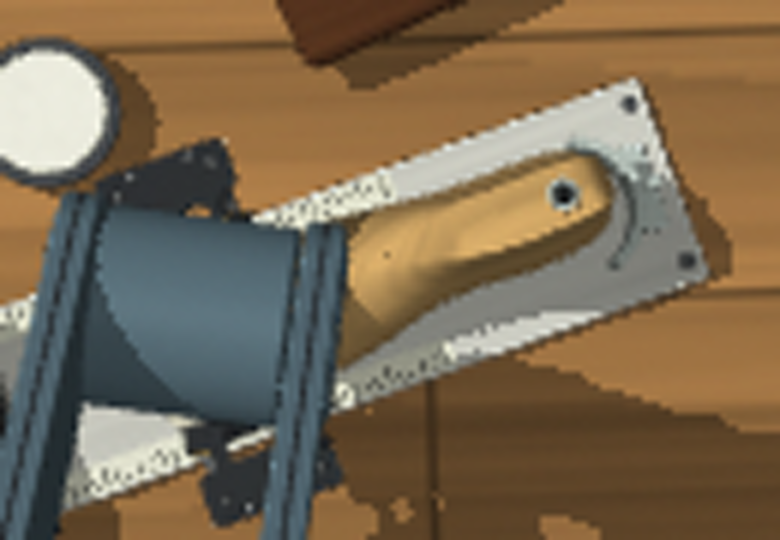

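The heel (612,195) is just inside the cup mouth (inner back about (633,205)), and the cone hole is at (564,193).

```bash
python3 - <<'E'
from h import *
g=np.load('g.npz');G=lambda w:np.c_[(w-g['O'])@g['ux'],(w-g['O'])@g['uy']].round(1)
f=lambda p,z:G(ray('top',np.array(p)/6+[210,140],z))
print('hole',f([[564,193]],114),'cup horns',f([[575,142],[615,266]],52),'cup back',f([[630,190],[633,205]],52),'heel top',f([[611,190]],114))
E
```

```text
hole [[-142.2   -8.2]] cup horns [[-163.9  -35. ]
 [-161.1   35.7]] cup back [[-183.    -0.3]
 [-181.7    7.9]] heel top [[-165.7   -1.3]]
```

Call:
jog_arm --series '[{"dx": -0.001, "dy": 0, "dz": 0, "wx": 0, "wy": 0, "wz": 0, "gripper": 115}, {"dx": -0.002, "dy": 0, "dz": 0, "wx": 0, "wy": 0, "wz": 0, "gripper": 115}, {"dx": -0.003, "dy": 0, "dz": 0, "wx": 0, "wy": 0, "wz": 0, "gripper": 115}, {"dx": -0.004, "dy": 0, "dz": 0, "wx": 0, "wy": 0, "wz": 0, "gripper": 115}, {"dx": -0.005, "dy": 0, "dz": 0, "wx": 0, "wy": 0, "wz": 0, "gripper": 115}]'

```text
clock: 5.22
tcp_pos: [520.0, 25.3, 20.3]
ee_rot: [-1.842, -2.544, -0.0]
wrist_force: [-0.6, 3.5, 0.2]
gripper_width: 51.0
finger_force: 1.5
```

```bash
python3 - <<'E'
from h import *
where()
E
```

```text
t 5.22 gauge 46.7 -1.9 z 20.3 F [-0.6  3.5  0.2] width 50.964924049204726
```

Call:
jog_arm --series '[{"dx": -0.001, "dy": 0, "dz": 0, "wx": 0, "wy": 0, "wz": 0, "gripper": 115}, {"dx": -0.002, "dy": 0, "dz": 0, "wx": 0, "wy": 0, "wz": 0, "gripper": 115}]'

```text
clock: 5.38
tcp_pos: [520.4, 23.6, 20.3]
ee_rot: [-1.842, -2.543, -0.0]
wrist_force: [-2.8, 4.3, 1.1]
gripper_width: 50.8
finger_force: 2.3
```

```bash
python3 - <<'E'
from h import *
where()
E
```

```text
t 5.38 gauge 45.0 -1.7 z 20.3 F [-2.8  4.3  1.1] width 50.84575913493352
```

Force is rising, so the heel is in contact with the cup. I'll go on in fine steps.

Call:
jog_arm --series '[{"dx": -0.001, "dy": 0, "dz": 0, "wx": 0, "wy": 0, "wz": 0, "gripper": 115}, {"dx": -0.002, "dy": 0, "dz": 0, "wx": 0, "wy": 0, "wz": 0, "gripper": 115}]'

```text
clock: 5.55
tcp_pos: [520.5, 22.2, 20.2]
ee_rot: [-1.842, -2.542, -0.0]
wrist_force: [-3.2, 8.2, 3.2]
gripper_width: 51.0
finger_force: 4.2
```

```bash
python3 - <<'E'
from h import *
where()
im=r.get_image('top'); np.save('pics/t2.npy',im)
g=np.load('g.npz');G=lambda w:np.c_[(w-g['O'])@g['ux'],(w-g['O'])@g['uy']].round(1)
c=im[165:182,296:314].astype(int); gr=c.sum(2)
# dark hole centroid near previous location
sub=im[166:178,298:312].sum(2).astype(float); mk=sub<sub.min()+90; p=np.argwhere(mk)[:,::-1].mean(0)+[298,166]; print(p,mk.sum(),G(ray('top',[p],114)))
E
```

```text
t 5.55 gauge 43.6 -1.4 z 20.2 F [-3.2  8.2  3.2] width 50.96874887935121
[306.         172.28571429] 7 [[-148.    -5.7]]
```

Call:
jog_arm --series '[{"dx": 0.01, "dy": 0, "dz": 0, "wx": 0, "wy": 0, "wz": 0, "gripper": 115}, {"dx": 0.03, "dy": 0, "dz": 0, "wx": 0, "wy": 0, "wz": 0, "gripper": 115}, {"dx": 0.04, "dy": 0, "dz": 0, "wx": 0, "wy": 0, "wz": 0, "gripper": 115}, {"dx": 0.045, "dy": 0, "dz": -0.035, "wx": 0, "wy": 0, "wz": 0, "gripper": 170}, {"dx": 0.045, "dy": 0, "dz": -0.075, "wx": 0, "wy": 0, "wz": 0, "gripper": 170}, {"dx": 0.06, "dy": 0, "dz": -0.11, "wx": 0, "wy": 0, "wz": 0, "gripper": 170}, {"dx": 0.1, "dy": 0, "dz": -0.12, "wx": 0, "wy": 0, "wz": 0, "gripper": 170}, {"dx": 0.14, "dy": 0, "dz": -0.12, "wx": 0, "wy": 0, "wz": 0, "gripper": 170}, {"dx": 0.175, "dy": 0, "dz": -0.12, "wx": 0, "wy": 0, "wz": 0, "gripper": 170}, {"dx": 0.186, "dy": 0, "dz": -0.12, "wx": 0, "wy": 0, "wz": 0, "gripper": 170}, {"dx": 0.186, "dy": 0, "dz": -0.12, "wx": 0, "wy": 0, "wz": 0, "gripper": 170}]'

```text
clock: 6.52
tcp_pos: [462.5, 200.3, 140.7]
ee_rot: [1.836, 2.548, 0.001]
wrist_force: [0.5, -0.0, 1.0]
gripper_width: 30.7
finger_force: 0.0
```

```bash
python3 - <<'E'
from h import *
where(); save('top','t3',(200,140,340,240),5.5)
E
```

```text
t 6.52 gauge 230.8 -1.5 z 140.7 F [ 0.5 -0.   1. ] width 30.714443218646753
```

View pics/t3.png

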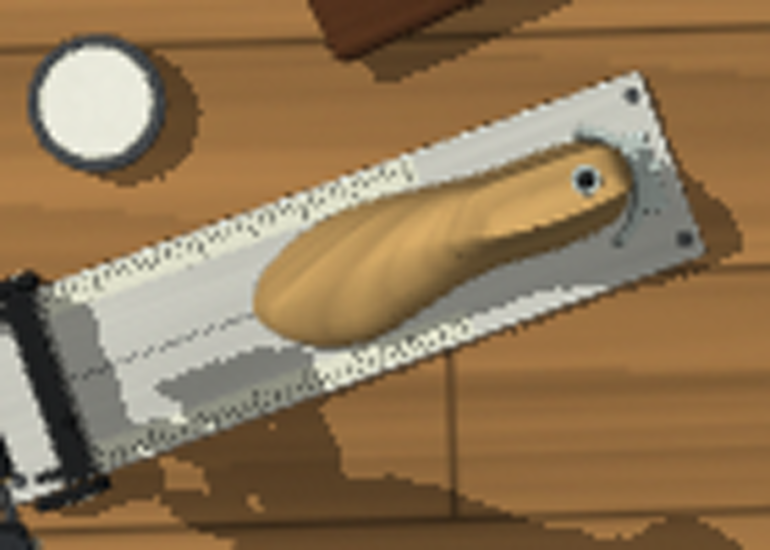

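The last is seated: hole at (586,180), toe tip near (255,302), the cup hugging the heel at (630,190), slide clear at x≈60. I'll measure the outline to get the yaw.

```bash
python3 - <<'E'
from h import *
g=np.load('g.npz');G=lambda w:np.c_[(w-g['O'])@g['ux'],(w-g['O'])@g['uy']]
def an(f,box,seed):
    im=np.load(f); hsv=cv2.cvtColor(im,cv2.COLOR_RGB2HSV)
    m=((hsv[...,1]>80)&(hsv[...,2]>60)).astype(np.uint8); q=np.zeros_like(m); x0,y0,x1,y1=box; q[y0:y1,x0:x1]=m[y0:y1,x0:x1]
    _,l=cv2.connectedComponents(q); k=np.argwhere(l==l[seed[1],seed[0]])[:,::-1].astype(float)
    w=G(ray('top',k,26)); t=w[:,0].max(); print('tip',t)
    for a in (12,25,40,55,70):
        s=w[abs(w[:,0]-(t-a))<4]; print(a,s[:,1].min().round(1),s[:,1].max().round(1),'mid',((s[:,1].min()+s[:,1].max())/2).round(1))
    h=G(ray('top',k,114)); s=h[h[:,0]<h[:,0].min()+35]; print('cone rear',h[:,0].min(),s[:,1].min(),s[:,1].max())
    gm=k[(w[:,0]>t-20)]; 
an('pics/top0.npy',(232,165,308,212),(270,190)); print()
an('pics/t3.npy',(240,160,318,206),(275,185))
print('hole',G(ray('top',[[200+586/5.5,140+180/5.5]],114)), 'line',G(ray('top',[[200+75/5.5,140+378/5.5],[200+250/5.5,140+317/5.5]],10)))
c=[[638,72],[703,250]];print('end corners',G(ray('top',np.array(c)/5.5+[200,140],10)))
E
```

```text
tip 92.8706650871901
12 -15.1 27.9 mid 6.4
25 -24.2 35.5 mid 5.6
40 -29.1 41.1 mid 6.0
55 -31.9 42.5 mid 5.3
70 -33.7 40.7 mid 3.5
cone rear -136.2383631347165 -26.448035485837316 25.026545245118445

tip 56.15898997182624
12 -22.6 19.3 mid -1.6
25 -31.7 28.0 mid -1.8
40 -36.5 33.6 mid -1.4
55 -39.4 35.0 mid -2.2
70 -41.2 35.3 mid -2.9
cone rear -172.82288119659339 -28.436424817001356 22.004469280336366
hole [[-149.08704961   -3.82507123]] line [[172.8000814   -0.28253136]
 [ 60.24657308   0.92882466]]
end corners [[-213.15200549  -59.45070222]
 [-212.73417368   56.09803223]]
```

Toe and heel both sit about 2–4 mm off centre and the yaw is about 0.01 rad. Force was still rising softly, so I'll do one firmer second push before the slide.

Call:
jog_arm --series '[{"dx": -0.04, "dy": -0.001, "dz": 0, "wx": 0, "wy": 0, "wz": 0, "gripper": 115}, {"dx": -0.08, "dy": -0.001, "dz": 0, "wx": 0, "wy": 0, "wz": 0, "gripper": 115}, {"dx": -0.12, "dy": -0.001, "dz": 0, "wx": 0, "wy": 0, "wz": 0, "gripper": 115}, {"dx": -0.14, "dy": -0.001, "dz": 0, "wx": 0, "wy": 0, "wz": 0, "gripper": 115}, {"dx": -0.14, "dy": -0.001, "dz": 0.04, "wx": 0, "wy": 0, "wz": 0, "gripper": 115}, {"dx": -0.14, "dy": -0.001, "dz": 0.08, "wx": 0, "wy": 0, "wz": 0, "gripper": 115}, {"dx": -0.14, "dy": -0.001, "dz": 0.11, "wx": 0, "wy": 0, "wz": 0, "gripper": 115}, {"dx": -0.14, "dy": -0.001, "dz": 0.12, "wx": 0, "wy": 0, "wz": 0, "gripper": 115}, {"dx": -0.15, "dy": -0.001, "dz": 0.12, "wx": 0, "wy": 0, "wz": 0, "gripper": 115}, {"dx": -0.16, "dy": -0.001, "dz": 0.12, "wx": 0, "wy": 0, "wz": 0, "gripper": 115}, {"dx": -0.17, "dy": -0.001, "dz": 0.12, "wx": 0, "wy": 0, "wz": 0, "gripper": 115}, {"dx": -0.176, "dy": -0.001, "dz": 0.12, "wx": 0, "wy": 0, "wz": 0, "gripper": 115}, {"dx": -0.18, "dy": -0.001, "dz": 0.12, "wx": 0, "wy": 0, "wz": 0, "gripper": 115}, {"dx": -0.183, "dy": -0.001, "dz": 0.12, "wx": 0, "wy": 0, "wz": 0, "gripper": 115}, {"dx": -0.185, "dy": -0.001, "dz": 0.12, "wx": 0, "wy": 0, "wz": 0, "gripper": 115}]'

```text
clock: 7.82
tcp_pos: [520.5, 22.3, 21.2]
ee_rot: [1.844, 2.544, 0.002]
wrist_force: [-1.4, 6.7, 3.8]
gripper_width: 50.7
finger_force: 3.4
```

```bash
python3 - <<'E'
from h import *
where()
E
```

```text
t 7.82 gauge 43.6 -1.4 z 21.2 F [-1.4  6.7  3.8] width 50.705322594336934
```

Call:
jog_arm --series '[{"dx": -0.001, "dy": 0, "dz": 0, "wx": 0, "wy": 0, "wz": 0, "gripper": 115}, {"dx": -0.002, "dy": 0, "dz": 0, "wx": 0, "wy": 0, "wz": 0, "gripper": 115}]'

```text
clock: 7.98
tcp_pos: [520.4, 21.9, 21.0]
ee_rot: [-1.842, -2.543, -0.003]
wrist_force: [-2.0, 10.4, 6.0]
gripper_width: 51.0
finger_force: 4.9
```

```bash
python3 - <<'E'
from h import *
where()
E
```

```text
t 7.98 gauge 43.2 -1.2 z 21.0 F [-2.  10.4  6. ] width 51.032976103101575
```

It now holds solid (0.4 mm of motion for 2 mm commanded, 10.5 N), so the last is home. Next I back off and go over behind the slide.

Call:
jog_arm --series '[{"dx": 0.005, "dy": 0, "dz": 0, "wx": 0, "wy": 0, "wz": 0, "gripper": 115}, {"dx": 0.025, "dy": 0, "dz": 0, "wx": 0, "wy": 0, "wz": 0, "gripper": 115}, {"dx": 0.045, "dy": 0, "dz": 0, "wx": 0, "wy": 0, "wz": 0, "gripper": 115}, {"dx": 0.045, "dy": 0, "dz": -0.035, "wx": 0, "wy": 0, "wz": 0, "gripper": 170}, {"dx": 0.045, "dy": 0, "dz": -0.07, "wx": 0, "wy": 0, "wz": 0, "gripper": 170}, {"dx": 0.06, "dy": 0, "dz": -0.09, "wx": 0, "wy": 0, "wz": 0, "gripper": 170}, {"dx": 0.1, "dy": 0, "dz": -0.09, "wx": 0, "wy": 0, "wz": 0, "gripper": 170}, {"dx": 0.14, "dy": 0, "dz": -0.09, "wx": 0, "wy": 0, "wz": 0, "gripper": 170}, {"dx": 0.172, "dy": 0, "dz": -0.09, "wx": 0, "wy": 0, "wz": 0, "gripper": 170}, {"dx": 0.178, "dy": 0, "dz": -0.09, "wx": 0, "wy": 0, "wz": 0, "gripper": 170}, {"dx": 0.178, "dy": 0, "dz": -0.09, "wx": 0, "wy": 0, "wz": 0, "gripper": 170}]'

```text
clock: 8.9
tcp_pos: [464.2, 191.1, 110.6]
ee_rot: [1.837, 2.548, 0.0]
wrist_force: [0.1, -0.4, 0.2]
gripper_width: 31.2
finger_force: 0.0
```

```bash
python3 - <<'E'
from h import *
where()
E
```

```text
t 8.9 gauge 221.6 -0.3 z 110.6 F [ 0.1 -0.4  0.2] width 31.169232064108943
```

Call:
jog_arm --series '[{"dx": 0, "dy": 0, "dz": 0.03, "wx": 0, "wy": 0, "wz": 0, "gripper": 170}, {"dx": 0, "dy": 0, "dz": 0.06, "wx": 0, "wy": 0, "wz": 0, "gripper": 170}, {"dx": 0, "dy": 0, "dz": 0.075, "wx": 0, "wy": 0, "wz": 0, "gripper": 170}, {"dx": 0, "dy": 0, "dz": 0.082, "wx": 0, "wy": 0, "wz": 0, "gripper": 170}, {"dx": -0.004, "dy": 0, "dz": 0.082, "wx": 0, "wy": 0, "wz": 0, "gripper": 170}, {"dx": -0.008, "dy": 0, "dz": 0.082, "wx": 0, "wy": 0, "wz": 0, "gripper": 170}, {"dx": -0.012, "dy": 0, "dz": 0.082, "wx": 0, "wy": 0, "wz": 0, "gripper": 170}, {"dx": -0.016, "dy": 0, "dz": 0.082, "wx": 0, "wy": 0, "wz": 0, "gripper": 170}, {"dx": -0.02, "dy": 0, "dz": 0.082, "wx": 0, "wy": 0, "wz": 0, "gripper": 170}, {"dx": -0.024, "dy": 0, "dz": 0.082, "wx": 0, "wy": 0, "wz": 0, "gripper": 170}]'

```text
clock: 9.73
tcp_pos: [473.7, 166.3, 29.4]
ee_rot: [1.842, 2.543, 0.003]
wrist_force: [-0.6, 2.4, 1.0]
gripper_width: 30.6
finger_force: 1.1
```

```bash
python3 - <<'E'
from h import *
where()
E
```

```text
t 9.73 gauge 195.0 -1.6 z 29.4 F [-0.6  2.4  1. ] width 30.592071796687392
```

Call:
jog_arm --series '[{"dx": -0.005, "dy": 0, "dz": 0, "wx": 0, "wy": 0, "wz": 0, "gripper": 170}, {"dx": -0.01, "dy": 0, "dz": 0, "wx": 0, "wy": 0, "wz": 0, "gripper": 170}, {"dx": -0.015, "dy": 0, "dz": 0, "wx": 0, "wy": 0, "wz": 0, "gripper": 170}, {"dx": -0.02, "dy": 0, "dz": 0, "wx": 0, "wy": 0, "wz": 0, "gripper": 170}, {"dx": -0.025, "dy": 0, "dz": 0, "wx": 0, "wy": 0, "wz": 0, "gripper": 170}, {"dx": -0.03, "dy": 0, "dz": 0, "wx": 0, "wy": 0, "wz": 0, "gripper": 170}, {"dx": -0.035, "dy": 0, "dz": 0, "wx": 0, "wy": 0, "wz": 0, "gripper": 170}, {"dx": -0.04, "dy": 0, "dz": 0, "wx": 0, "wy": 0, "wz": 0, "gripper": 170}, {"dx": -0.045, "dy": 0, "dz": 0, "wx": 0, "wy": 0, "wz": 0, "gripper": 170}, {"dx": -0.05, "dy": 0, "dz": 0, "wx": 0, "wy": 0, "wz": 0, "gripper": 170}, {"dx": -0.055, "dy": 0, "dz": 0, "wx": 0, "wy": 0, "wz": 0, "gripper": 170}, {"dx": -0.06, "dy": 0, "dz": 0, "wx": 0, "wy": 0, "wz": 0, "gripper": 170}, {"dx": -0.065, "dy": 0, "dz": 0, "wx": 0, "wy": 0, "wz": 0, "gripper": 170}, {"dx": -0.07, "dy": 0, "dz": 0, "wx": 0, "wy": 0, "wz": 0, "gripper": 170}, {"dx": -0.075, "dy": 0, "dz": 0, "wx": 0, "wy": 0, "wz": 0, "gripper": 170}, {"dx": -0.08, "dy": 0, "dz": 0, "wx": 0, "wy": 0, "wz": 0, "gripper": 170}, {"dx": -0.084, "dy": 0, "dz": 0, "wx": 0, "wy": 0, "wz": 0, "gripper": 170}, {"dx": -0.088, "dy": 0, "dz": 0, "wx": 0, "wy": 0, "wz": 0, "gripper": 170}]'

```text
clock: 11.23
tcp_pos: [500.2, 82.4, 28.3]
ee_rot: [-1.843, -2.544, 0.0]
wrist_force: [0.2, 3.4, -0.7]
gripper_width: 30.9
finger_force: 1.1
```

```bash
python3 - <<'E'
from h import *
where()
im=save('wrist','w3',s=1.5)
E
```

```text
t 11.23 gauge 107.0 -0.8 z 28.3 F [ 0.2  3.4 -0.7] width 30.92110301199959
```

View pics/w3.png

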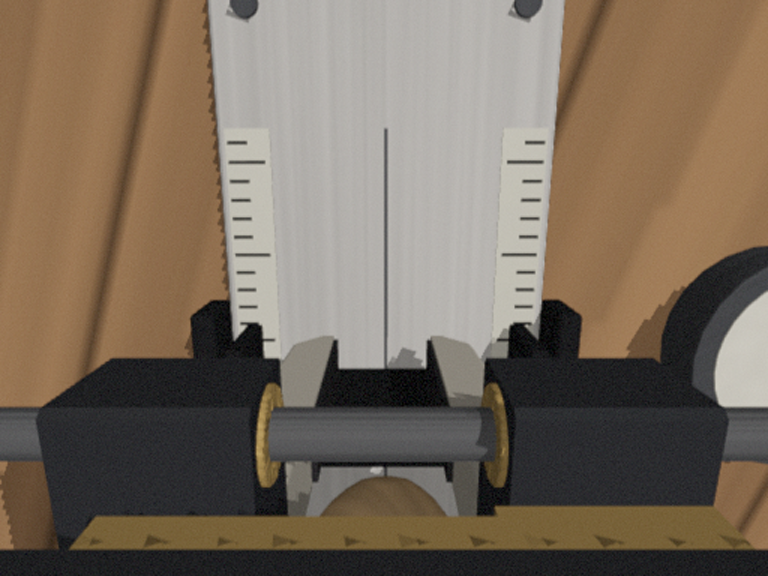

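The toe (385,478) lies on the centre line (386), and the slide's front edge (y≈466) is still ahead of it. I'll continue more slowly.

Call:
jog_arm --series '[{"dx": -0.003, "dy": 0, "dz": 0, "wx": 0, "wy": 0, "wz": 0, "gripper": 170}, {"dx": -0.006, "dy": 0, "dz": 0, "wx": 0, "wy": 0, "wz": 0, "gripper": 170}, {"dx": -0.009, "dy": 0, "dz": 0, "wx": 0, "wy": 0, "wz": 0, "gripper": 170}, {"dx": -0.012, "dy": 0, "dz": 0, "wx": 0, "wy": 0, "wz": 0, "gripper": 170}, {"dx": -0.014, "dy": 0, "dz": 0, "wx": 0, "wy": 0, "wz": 0, "gripper": 170}, {"dx": -0.016, "dy": 0, "dz": 0, "wx": 0, "wy": 0, "wz": 0, "gripper": 170}, {"dx": -0.0175, "dy": 0, "dz": 0, "wx": 0, "wy": 0, "wz": 0, "gripper": 170}, {"dx": -0.019, "dy": 0, "dz": 0, "wx": 0, "wy": 0, "wz": 0, "gripper": 170}]'

```text
clock: 11.95
tcp_pos: [506.0, 64.7, 28.3]
ee_rot: [-1.842, -2.544, 0.0]
wrist_force: [-1.1, 2.3, 0.1]
gripper_width: 30.7
finger_force: 1.1
```

```bash
python3 - <<'E'
from h import *
where()
E
```

```text
t 11.95 gauge 88.4 -0.8 z 28.3 F [-1.1  2.3  0.1] width 30.72844935208242
```

Call:
jog_arm --series '[{"dx": -0.001, "dy": 0, "dz": 0, "wx": 0, "wy": 0, "wz": 0, "gripper": 170}, {"dx": -0.002, "dy": 0, "dz": 0, "wx": 0, "wy": 0, "wz": 0, "gripper": 170}]'

```text
clock: 12.12
tcp_pos: [506.7, 62.8, 28.3]
ee_rot: [-1.842, -2.544, 0.0]
wrist_force: [-0.4, 1.7, -0.5]
gripper_width: 31.2
finger_force: 1.0
```

```bash
python3 - <<'E'
from h import *
where()
E
```

```text
t 12.12 gauge 86.4 -0.9 z 28.3 F [-0.4  1.7 -0.5] width 31.1826994437373
```

Call:
jog_arm --series '[{"dx": -0.001, "dy": 0, "dz": 0, "wx": 0, "wy": 0, "wz": 0, "gripper": 170}, {"dx": -0.0015, "dy": 0, "dz": 0, "wx": 0, "wy": 0, "wz": 0, "gripper": 170}]'

```text
clock: 12.28
tcp_pos: [507.1, 61.4, 28.3]
ee_rot: [-1.842, -2.544, 0.0]
wrist_force: [-1.0, 1.8, -0.4]
gripper_width: 31.2
finger_force: 1.0
```

```bash
python3 - <<'E'
from h import *
where()
E
```

```text
t 12.28 gauge 84.9 -0.8 z 28.3 F [-1.   1.8 -0.4] width 31.203130763018436
```

Still only slide friction (about 2 N). I'll go on by about 1 mm per call, watching the force that each call returns.

Call:
jog_arm --series '[{"dx": -0.0007, "dy": 0, "dz": 0, "wx": 0, "wy": 0, "wz": 0, "gripper": 170}, {"dx": -0.0014, "dy": 0, "dz": 0, "wx": 0, "wy": 0, "wz": 0, "gripper": 170}]'

```text
clock: 12.45
tcp_pos: [507.3, 60.7, 28.3]
ee_rot: [-1.842, -2.543, -0.001]
wrist_force: [-2.1, 7.0, 0.8]
gripper_width: 31.2
finger_force: 3.5
```

Call:
jog_arm --series '[{"dx": -0.0006, "dy": 0, "dz": 0, "wx": 0, "wy": 0, "wz": 0, "gripper": 170}, {"dx": -0.0012, "dy": 0, "dz": 0, "wx": 0, "wy": 0, "wz": 0, "gripper": 170}]'

```text
clock: 12.62
tcp_pos: [507.4, 60.5, 28.3]
ee_rot: [-1.842, -2.542, -0.002]
wrist_force: [-1.3, 10.2, 0.8]
gripper_width: 31.1
finger_force: 5.4
```

Call:
jog_arm --series '[{"dx": -0.0005, "dy": 0, "dz": 0, "wx": 0, "wy": 0, "wz": 0, "gripper": 170}, {"dx": -0.001, "dy": 0, "dz": 0, "wx": 0, "wy": 0, "wz": 0, "gripper": 170}]'

```text
clock: 12.78
tcp_pos: [507.4, 60.4, 28.3]
ee_rot: [-1.841, -2.541, -0.003]
wrist_force: [-2.1, 14.3, 1.9]
gripper_width: 30.9
finger_force: 7.0
```

The slide touched the toe and stopped (TCP at 84 mm as predicted). Backing off and lifting clear.

Call:
jog_arm --series '[{"dx": 0.003, "dy": 0, "dz": 0, "wx": 0, "wy": 0, "wz": 0, "gripper": 170}, {"dx": 0.01, "dy": 0, "dz": 0, "wx": 0, "wy": 0, "wz": 0, "gripper": 170}, {"dx": 0.025, "dy": 0, "dz": 0, "wx": 0, "wy": 0, "wz": 0, "gripper": 170}, {"dx": 0.03, "dy": 0, "dz": -0.02, "wx": 0, "wy": 0, "wz": 0, "gripper": 170}, {"dx": 0.03, "dy": 0, "dz": -0.06, "wx": 0, "wy": 0, "wz": 0, "gripper": 170}, {"dx": 0.03, "dy": 0, "dz": -0.1, "wx": 0, "wy": 0, "wz": 0, "gripper": 170}, {"dx": 0.06, "dy": 0, "dz": -0.13, "wx": 0, "wy": 0, "wz": 0, "gripper": 170}, {"dx": 0.1, "dy": 0, "dz": -0.14, "wx": 0, "wy": 0, "wz": 0, "gripper": 170}, {"dx": 0.14, "dy": 0, "dz": -0.14, "wx": 0, "wy": 0, "wz": 0, "gripper": 170}, {"dx": 0.16, "dy": 0, "dz": -0.14, "wx": 0, "wy": 0, "wz": 0, "gripper": 170}, {"dx": 0.16, "dy": 0, "dz": -0.14, "wx": 0, "wy": 0, "wz": 0, "gripper": 170}]'

```text
clock: 13.7
tcp_pos: [457.1, 213.3, 169.1]
ee_rot: [1.837, 2.548, 0.003]
wrist_force: [-1.0, -0.5, -0.9]
gripper_width: 31.1
finger_force: 0.0
```

```bash
python3 - <<'E'
from h import *
where(); save('top','t4',(200,140,340,240),5.5)
E
```

```text
t 13.7 gauge 244.8 -0.4 z 169.1 F [-1.  -0.5 -0.9] width 31.112713536504607
```

View pics/t4.png

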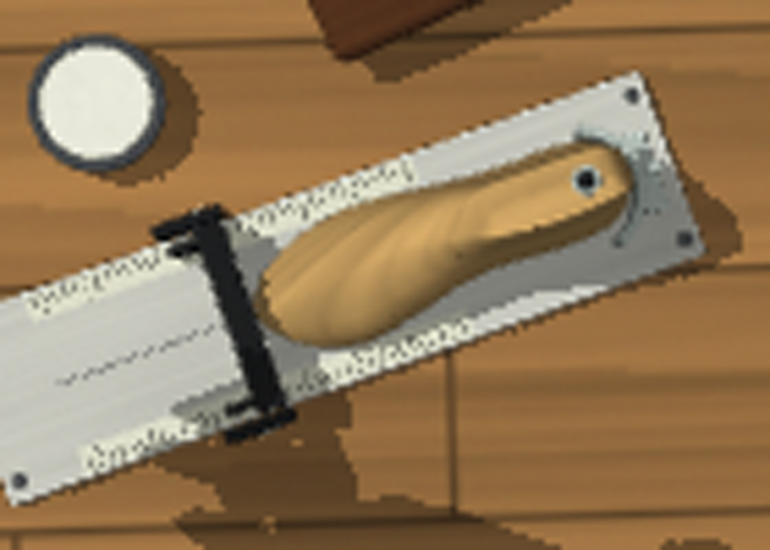

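The slide's face (255,305) is against the toe, the last hasn't moved from home (hole still at (586,180)), the tin and brush are where they were, and the hand is clear. Handing in.

```bash
python3 -c "
from rig import r
print(r.job_done())"
```

```text
the job is handed in; nothing more can be done
None
```

I pushed the last home in the heel cup and straight along the centre line, brought the toe slide up until it touched the toe, cleared the hand, and handed the job in at about 14 s; the interface returned no verdict.

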